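# Restack the pump shaft spacers in the dye lab

### The arm

A 6-joint arm with a two-finger parallel gripper is mounted at the origin on the work surface. World frame = base frame: x ahead of the robot, y to its left, z up, the work surface at z = 0. Lengths are in m, angles in rad, forces in N, time in s.
With the tool pointing down it reaches from about 0.3 to 0.75 m from the base axis. Payload 8.5 kg.
Tool frame: the origin (TCP) lies between the finger pads; the fingertips stand env.tip_extent ahead of it and the grasp point (between the pads) lies 11 mm behind it (env.tip_extent is the distance from the TCP to the fingertips, in m); z points along the fingers, y is the line along which they close (so a half turn about z gives the same grasp; the last joint's range is limited). The gripper opens to 88 mm and grips with 3 to 60 N. Pads are 18 mm wide; open, the fingers measure 123 mm over their backs; the gripper's body (75 mm by 187 mm) begins 45 mm behind the grasp point.
Start: joints at [-1.502, 0.381, 1.297, -0, 1.464, -0.215], TCP at [0.154, -0.528, 0.247] pointing down, gripper open.
Joint ranges: [-3.11, 3.11], [-0.89, 2.33], [0.22, 2.48], [-1.42, 4.56], [0.17, 2.85], [-2.88, 2.88]. Speed limits (rad/s): [2.39, 2.39, 3.14, 3.14, 3.14, 3.14].

### API

Orientations are given as a unit quaternion [x, y, z, w].
In Python, from cell import monitor, optics, ticket, env gives the robot as it stands. The module is installed in compiled form; this text tells all that it offers.
- The arm moves only by the tool drive_tool, never from a script. Its argument "motion" is a list of rows, each a list of 3 entries, a list of its own where there are three numbers: the gripper command: -1 is fully open, 1 is shut, values between are in proportion, then the shift along the world's x, y, z in units of 0.75 m (1.0 is 0.75 m), then the turn, a rotation vector about the world's x, y, z in units of pi/2 rad (1.0 is pi/2 rad). In form: [[claw, [dx, dy, dz], [ax, ay, az]], ...]. A call has 1 to 20 rows; each row is the pose to reach, as a shift and turn from the pose commanded when the call began; what a row does not reach only later rows make up. A row lasts 1/10 s, in which the tool goes at most 50 mm and 8.59 degrees, less where a joint would pass 70% of its speed; a pose out of reach is approached as far as the arm can. A call with a number of a shift or a turn outside -1 to 1 is refused whole. A call with a gripper value outside its range is refused whole. The fingers move at their own pace and stop on an object; the grip force is fixed at half the most. Time passes only in rows, so rows that repeat a pose let the fingers close. It gives the time, the measured TCP pose, the force, the opening and the grip force at its end, in the units of the state.
- monitor.observe(): the state, without advancing time (a new reading comes with each control period).
- optics.capture(name): name is "side" or "top"; returns a dict with "img" (384x512x3 uint8, red, green, blue), "z_map" (384x512 float32, m along the optical axis (not along the pixel's ray), 0 where there is no reading), "camera_matrix" (3x3 intrinsics, pixels), "k1" (the pictures are not rectified: a ray, as slopes to the right and down, at radius r is drawn at 1 + k1 r^2 times it, then the intrinsics apply), "R" (3x3) and "t" (3): a world point X has camera coordinates R X + t. Camera axes: x right, y down, z forward; pixel columns grow to the right and rows downward; lengths in m; the calibration is good to about 2 mm. A picture is of the moment at which its call begins.
- ticket.close_job(): hands the job in; it is judged then, once.
The state is a dict: "time": time; "qpos": joint angles; "qd": joint speeds; "joint_torque": joint torques, N m; "eef_pos": TCP position; "orientation": TCP orientation; "force": force on the tool from outside, world axes, zero at the start; "ft_torque": the same for the moment, N m; "grip_width": opening from 0.0 (shut) to 1.0 (fully open); "gripper_force": force on a finger pad.
Only numpy, scipy, OpenCV 4.12 (cv2) and the standard library are available. Lean on these libraries where they do the work, as an engineer would, in place of code of your own. Each camera call takes 0.05 s, during which the arm holds its last target. There are 200 camera calls.

### The job

Rebuild the spacer stack on the pump shaft that stands in the service block: thread the three brass spacers onto it, first the widest, then the middle one, then the narrowest, each lowered gently until it is fully home and not dropped. The shaft rides on a soft spring, so feel your way on and never force it down to near the end of its travel. Leave everything else on the bench where it is.

Things in the scene. Friction and masses are not known exactly. Their poses are not given: they have to be found in the camera images.
- block: service block fixed on the table: grey base 120 x 120 x 28 mm with a round dark steel seat on it, 92 mm in diameter, whose flat top is 40 mm above the table. Origin at the centre of the underside, z up
- seat (a point): centre of the seat's top face. A bright steel pump shaft stands upright near it: 16 mm in diameter, 1.5 mm chamfer at the tip, tip 48 mm above the seat, rigid sideways. An eccentric holder puts its axis 3 to 6 mm from this point, in an unknown direction that differs every time and is not measured: look or feel for it
- shaft (a joint): how far the shaft is pushed down into the block against its spring, m: 0 = up (as it starts). The spring pushes it up with about 3 N at 0, plus 0.7 N per mm; it is nearly at the end of its travel at 8 mm (about 8.5 N), hard stop at 12 mm
- spacer_wide: widest brass spacer: a plain ring lying flat on the table, outer diameter 60 mm, bore 18 mm, 12 mm thick, about 270 g (0.8 to 1.3 times); origin at the centre of its underside, z up along the bore
- spacer_mid: middle brass spacer: a plain ring lying flat on the table, outer diameter 46 mm, bore 18 mm, 12 mm thick, about 150 g (0.8 to 1.3 times); origin at the centre of its underside, z up along the bore
- spacer_narrow: narrowest brass spacer: a plain ring lying flat on the table, outer diameter 34 mm, bore 18 mm, 12 mm thick, about 70 g (0.8 to 1.3 times); origin at the centre of its underside, z up along the bore
- beaker: blue plastic beaker, 72 mm wide, 90 mm high; bystander; origin under its centre
- dyepot0: metal dye pot (open cup), 64 mm wide, 120 mm high; bystander; origin under its centre
- dyepot1: second dye pot, the same; bystander
- flask: amber bottle with a blue cap, 70 mm wide, 150 mm high; bystander; origin under its centre
- nut: dark steel square nut, 26 x 26 x 13 mm, lying on the table; bystander; origin under its centre
- wrench: steel wrench, 170 mm long, lying on the table beyond the block; bystander; origin under its middle
Things that resemble listed ones, but are neither listed nor needed, are in the scene too. What is shaped like the spacer_wide but black or green is not meant.

How it is judged:
On the way, in this order (a step that is already met when the one before it is completed fails the run):
1. the widest spacer is on the shaft, flat on the seat (z of spacer_wide in the frame of block between 0.038 and 0.042 m and horizontal distance between spacer_wide and block below 0.01 m and angle between spacer_wide's own z axis and vertical below 0.08 rad), for 0.2 s.
2. the middle spacer is on the shaft, flat on the widest (all of step 1 and z of spacer_mid in the frame of block between 0.05 and 0.054 m and horizontal distance between spacer_mid and block below 0.01 m and angle between spacer_mid's own z axis and vertical below 0.08 rad), for 0.2 s.
3. the narrowest spacer is on the shaft, flat on the middle one (all of step 2 and z of spacer_narrow in the frame of block between 0.062 and 0.066 m and horizontal distance between spacer_narrow and block below 0.01 m and angle between spacer_narrow's own z axis and vertical below 0.08 rad), for 0.2 s.
At the end, for the whole second after the job is handed in: Widest, middle, narrowest spacer stacked on the shaft: undersides 40, 52 and 64 mm above the block's underside (each within 2 mm), centres within 10 mm of the block's, flat within 0.08 rad, slower than 20 mm/s; the shaft pushed down less than 3 mm (all of step 3 and linear speed of each of spacer_wide, spacer_mid, spacer_narrow below 0.02 m/s and value of joint shaft below 0.003 m); the robot touches nothing.
It fails at once if the shaft is pushed down more than 8 mm against its spring (value of joint shaft above 0.008 m).
It fails at once if a spacer is rammed home (over 45 N on what it lands on) (contact force between spacer_wide and block above 45 N or contact force between spacer_mid and spacer_wide above 45 N or contact force between spacer_narrow and spacer_mid above 45 N).
It fails at once if a spacer is let fall at the shaft (over 0.3 m/s, not held; some 5 mm) ((horizontal distance between spacer_wide and block below 0.03 m and contact force between spacer_wide and the fingers below 0.2 N and linear speed of spacer_wide above 0.3 m/s) or (horizontal distance between spacer_mid and block below 0.03 m and contact force between spacer_mid and the fingers below 0.2 N and linear speed of spacer_mid above 0.3 m/s) or (horizontal distance between spacer_narrow and block below 0.03 m and contact force between spacer_narrow and the fingers below 0.2 N and linear speed of spacer_narrow above 0.3 m/s)).
It fails at once if a bystander is moved more than 30 mm (distance of any of beaker, dyepot0, dyepot1, flask, nut, wrench from where it was at the start of the episode above 0.03 m).
It also fails if it takes over 72 s, if anything falls off the work surface, if the arm or the gripper's body presses on something with over 40 N, if the wrist force passes 120 N, or if a joint passes its speed limit or range.

## Working session

There is one attempt and no reset: what is moved stays moved. The work goes in short steps, Python scripts to look and compute and a tool call to move; the robot and the scene stay as the last step left them, time stands still between calls to the robot, and variables do not carry over. Pictures are saved under pics/ and viewed, at most 10 in all, crops included, and the job is handed in when it is done.

Besides the shell and the picture viewer there is one more tool, called after "Request:" by a JSON object that holds its "method" and its "body", one argument or row to a line. drive_tool: Moves the arm, as the interface text tells. Its arguments: {"type":"object","properties":{"motion":{"type":"array","items":{"type":"array"}}},"required":["motion"]}

```bash
mkdir -p pics; cat > h.py <<'E'
import numpy as np, cv2
from cell import monitor, optics, ticket, env
def cap(n): return optics.capture(n)
def save(c,f,box=None,s=1):
    im=c['img'][:,:,::-1]
    if box: u0,v0,u1,v1=box; im=im[v0:v1,u0:u1]
    cv2.imwrite('pics/'+f,cv2.resize(im,None,fx=s,fy=s,interpolation=cv2.INTER_CUBIC))
def rays(c,uv):
    uv=np.atleast_2d(np.array(uv,float));K=c['camera_matrix']
    d=np.stack([(uv[:,0]-K[0,2])/K[0,0],(uv[:,1]-K[1,2])/K[1,1]],1);s=d.copy()
    for _ in range(20): s=d/(1+c['k1']*(s**2).sum(1,keepdims=True))
    return np.c_[s,np.ones(len(s))]
def onplane(c,uv,z):
    r=rays(c,uv)@c['R']; o=-c['R'].T@c['t']
    return o+r*((z-o[2])/r[:,2])[:,None]
def bydepth(c,uv):
    uv=np.atleast_2d(uv);r=rays(c,uv)
    d=c['z_map'][uv[:,1].astype(int),uv[:,0].astype(int)]
    return (r*d[:,None]-c['t'])@c['R']
E
python3 - <<'E'
from h import *
s=monitor.observe();print({k:np.round(v,3) for k,v in s.items()},env.tip_extent)
for n in('top','side'):
    c=cap(n);save(c,n+'0.png',None,1.5);print(n,c['k1'],np.round(-c['R'].T@c['t'],3),c['R'].round(2).tolist(),c['camera_matrix'][0,0])
    np.save(n+'0.npy',c,allow_pickle=True)
E
```

```text
{'time': np.float64(0.0), 'qpos': array([-1.502,  0.381,  1.298, -0.   ,  1.464, -0.215]), 'qd': array([-0.002, -0.   ,  0.   ,  0.002, -0.001, -0.   ]), 'joint_torque': array([-2.0000e-03, -4.3794e+01, -2.2456e+01,  7.1000e-02,  3.5000e-02,
       -0.0000e+00]), 'eef_pos': array([ 0.154, -0.528,  0.246]), 'orientation': array([ 0.99 ,  0.141,  0.   , -0.001]), 'force': array([ 0.475, -0.533,  0.585]), 'ft_torque': array([0.004, 0.013, 0.001]), 'gripper_force': np.float64(0.0), 'grip_width': np.float64(0.999)} 0.008
top -0.10500040436923458 [0.41  0.025 1.151] [[-0.0, -1.0, 0.0], [-0.99, 0.0, -0.12], [0.12, -0.0, -0.99]] 441.6234568767338
side 0.02967068825084118 [0.289 0.994 0.717] [[-0.96, -0.28, 0.02], [-0.16, 0.51, -0.85], [0.23, -0.82, -0.53]] 385.8294715960742
```

View pics/top0.png

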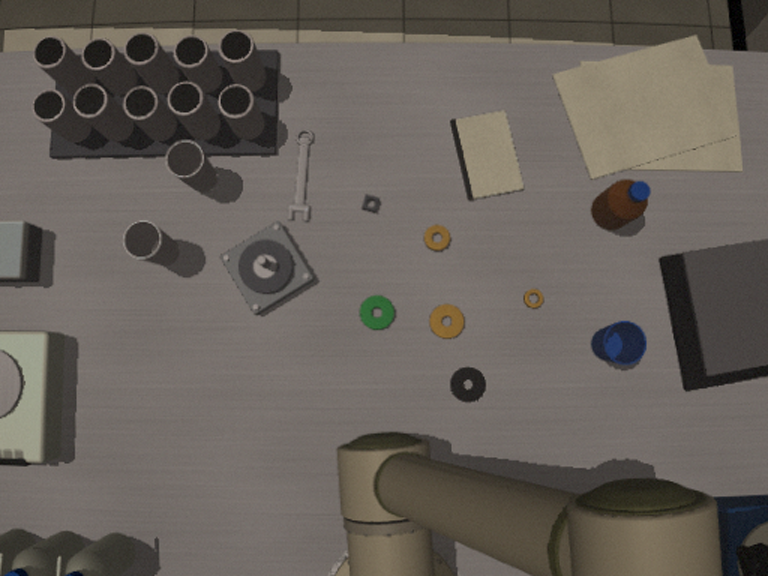

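View pics/side0.png

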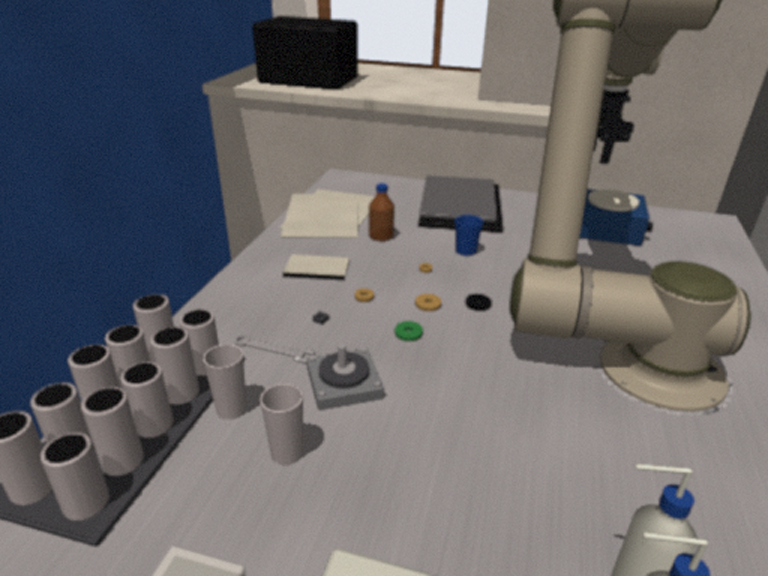

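Candidates for the widest spacer, in 1.5x top pixels: brass ring (447,321), green ring (377,312) and black ring (468,384). I choose the brass one. Brass mid is at (437,237) and brass narrow at (533,298). The block is at (267,267) with its shaft tip up-left of it. Dye pots are at (187,160) and (143,240), nut at (371,203), wrench at (302,175).

```bash
cat > m.py <<'E'
from h import *
def rings(c):
    hsv=cv2.cvtColor(c['img'],cv2.COLOR_RGB2HSV)
    m=cv2.inRange(hsv,(10,90,80),(28,255,255))
    out=[]
    for k in cv2.findContours(m,cv2.RETR_EXTERNAL,cv2.CHAIN_APPROX_NONE)[0]:
        if cv2.contourArea(k)<40: continue
        f=np.zeros_like(m);cv2.drawContours(f,[k],-1,255,-1)
        M=cv2.moments(f,True);out.append((M['m10']/M['m00'],M['m01']/M['m00'],M['m00']))
    return out
E
python3 - <<'E'
from m import *
c=np.load('top0.npy',allow_pickle=True).item()
for u,v,a in rings(c):
    p=onplane(c,(u,v),.012)[0];q=onplane(c,(u+1,v),.012)[0]
    print('ring',round(u,1),round(v,1),a,p.round(4),'diam',2*np.sqrt(a/np.pi)*np.linalg.norm(p-q),bydepth(c,[(u+ (a/np.pi)**.5*.65,v)]).round(3))
# block
hs=cv2.cvtColor(c['img'],cv2.COLOR_RGB2HSV);g=cv2.cvtColor(c['img'],cv2.COLOR_RGB2GRAY)
print(g[166:192,164:194])
z=np.array([[bydepth(c,[(u,v)])[0][2]*1000 for u in range(166,194)] for v in range(166,192)]);print(z.round(0).astype(int))
save(c,'crop1.png',(140,140,220,220),6)
save(c,'crop2.png',(230,130,380,270),5)
E
```

```text
ring 297.4 213.8 417.0 [ 0.4799 -0.0919  0.012 ] diam 0.059696371545302544 [[ 0.48  -0.111  0.012]]
ring 355.2 198.5 127.0 [ 0.5192 -0.2438  0.012 ] diam 0.03356640496850109 [[ 0.519 -0.255  0.011]]
ring 290.9 158.1 237.0 [ 0.6262 -0.0769  0.012 ] diam 0.04566121455836995 [[ 0.626 -0.091  0.014]]
[[ 66  65  67  64  66  67  68  70  65  69  65  63  65  70  65  67  64  67
   66  67  65  66  68  67  67  67  74  76  86 101]
 [ 68  65  69  65  66  67  67  67  68  66  65  64  66  68  67  66  66  65
   64  69  64  66  67  68  65  68  66  66  69  89]
 [ 67  66  66  69  65  69  69  68  67  68  71  66  65  68  68  62  67  66
   63  64  66  66  67  68  65  66  69  68  61  77]
 [ 66  67  65  69  64  67  67  67  66  69  78  85  92  86  75  63  66  67
   60  64  64  67  68  68  67  66  67  66  64  66]
 [ 69  68  67  65  66  65  66  72  90 107 107 102 118 130 123 115  99  75
   69  65  64  65  65  68  67  67  71  66  68  60]
 [ 66  65  68  65  66  65  65  87 122 136 139 126 115 122 140 137 128 117
   84  63  65  64  66  65  67  65  64  64  66  59]
 [ 65  64  67  66  68  69  78 109 136 140 142 135 11
[... 5519 characters left out ...]
0   39   38   41   40   37   41   40   39   42
    38   40   40   40   40   40   39   41   41   44   35   41   30   27]
 [  41   41   41   41   39   39   39   37   42   41   39   42   40   39
    41   44   42   41   38   40   41   38   44   38   40   32   30   27]
 [  38   42   41   43   42   43   42   42   40   37   40   42   40   41
    40   41   42   40   41   42   44   42   43   38   36   27   30   27]
 [  43   41   42   40   37   45   40   40   40   41   41   41   39   40
    34   39   41   41   40   39   41   41   38   37   30   27   32   25]
 [  37   40   38   40   39   43   42   38   43   40   39   40   36   43
    43   43   41   41   44   42   40   41   34   23 1151   31   30   32]]
```

View pics/crop1.png

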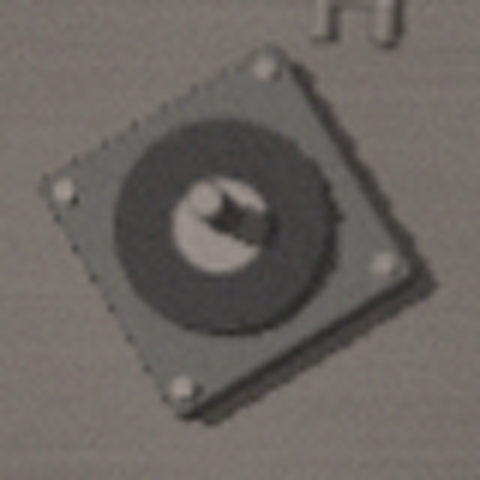

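View pics/crop2.png

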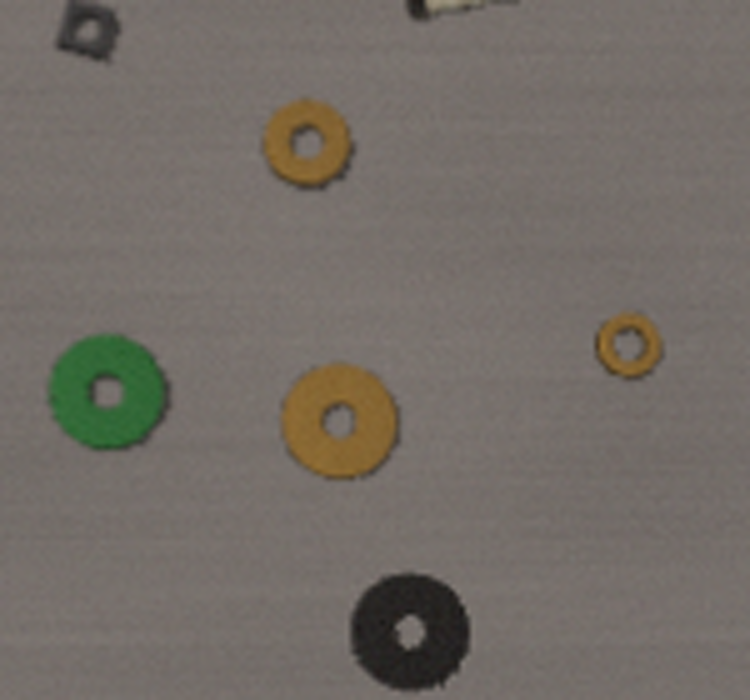

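The crops confirm the brass wide ring at crop2 (340,421). The shaft tip is at crop1 (210,192), and it casts a dark shadow to its right.

```bash
python3 - <<'E'
from m import *
P=lambda c:(lambda V,U:bydepth(c,np.stack([U.ravel(),V.ravel()],1)).reshape(384,512,3))(*np.mgrid[:384,:512])
for n,box in(('top',(140,135,215,215)),('side',(190,215,265,275))):
    c=np.load(n+'0.npy',allow_pickle=True).item();W=P(c);z=W[...,2]
    b=np.zeros(z.shape,bool);b[box[1]:box[3],box[0]:box[2]]=1
    tip=b&(z>.083)&(z<.095);v,u=np.where(tip);uv=(u.mean(),v.mean())
    print(n,'tip',uv,len(u),onplane(c,uv,.088),W[tip].mean(0), 'diam2',np.sqrt(len(u)*4/np.pi)*c['z_map'][v[0],u[0]]/c['camera_matrix'][0,0])
    g=cv2.GaussianBlur(cv2.cvtColor(c['img'],cv2.COLOR_RGB2GRAY),(0,0),.6)
    m=(b&(z>.0345)&(z<.1)).astype(np.uint8);m=cv2.morphologyEx(m,cv2.MORPH_OPEN,np.ones((3,3)))
    k=max(cv2.findContours(m,0,1)[0],key=cv2.contourArea);e=cv2.minEnclosingCircle(k);M=cv2.moments(k)
    uv=(M['m10']/M['m00'],M['m01']/M['m00']);print(' seat',uv,onplane(c,uv,.04)[0],'enc',e,onplane(c,e[0],.04)[0])
    m=(b&(z>.018)&(z<.1)).astype(np.uint8);m=cv2.morphologyEx(m,cv2.MORPH_OPEN,np.ones((3,3)))
    k=max(cv2.findContours(m,0,1)[0],key=cv2.contourArea);r=cv2.minAreaRect(k);print(' base',r,onplane(c,r[0],.028)[0])
    for bx,lab in (((75,85,150,185),'pots'),((230,120,260,145),'nut'),((185,80,215,150),'wr')):
        if n=='top':
            q=W[bx[1]:bx[3],bx[0]:bx[2]].reshape(-1,3)
            if lab=='pots':
                for ya,yb in((85,125),(140,180)):
                    q=W[ya:yb,bx[0]:bx[2]].reshape(-1,3);q=q[(q[:,2]>.112)&(q[:,2]<.13)];print(lab,q.min(0),q.max(0))
E
```

```text
top tip (np.float64(174.3939393939394), np.float64(172.5151515151515)) 33 [[0.57666924 0.21477687 0.088     ]] [0.57663375 0.214734   0.08824178] diam2 0.015813190676647024
 seat (176.55653223026542, 176.91054808686658) [0.57283673 0.21758226 0.04      ] enc ((176.63275146484375, 176.85353088378906), 18.11383056640625) [0.57298307 0.21738972 0.04      ]
 base ((177.74212646484375, 177.9744873046875), (46.49166488647461, 47.061798095703125), 58.78159713745117) [0.57181716 0.21654004 0.028     ]
pots [0.70610044 0.30809135 0.11211751] [0.76893909 0.3694101  0.12461535]
pots [0.57363963 0.3728278  0.1120414 ] [0.63520278 0.43504768 0.12445198]
side tip (np.float64(205.60344827586206), np.float64(254.5344827586207)) 58 [[0.59469953 0.32848645 0.088     ]] [0.59385235 0.32402351 0.08813332] diam2 0.023059895283616818
 seat (228.1993185689949, 244.9034639409426) [0.5743118  0.22284875 0.04      ] enc ((228.5, 245.5), 16.688419342041016) [0.57269148 0.22499541 0.04      ]
 base ((228.7374267578125, 247.07467651367188), (36.543052673339844, 46.455223083496094), 79.5625228881836) [0.57485554 0.21753211 0.028     ]
```

Request:
{"method": "drive_tool", "body": {
  "motion": [
    [-1, [0.435, 0.581, 0], [0, 0, 0]],
    [-1, [0.435, 0.581, 0], [0, 0, 0]],
    [-1, [0.435, 0.581, 0], [0, 0, 0]],
    [-1, [0.435, 0.581, 0], [0, 0, 0]],
    [-1, [0.435, 0.581, 0], [0, 0, 0]],
    [-1, [0.435, 0.581, 0], [0, 0, 0]],
    [-1, [0.435, 0.581, 0], [0, 0, 0]],
    [-1, [0.435, 0.581, 0], [0, 0, 0]],
    [-1, [0.435, 0.581, 0], [0, 0, 0]],
    [-1, [0.435, 0.581, 0], [0, 0, 0]],
    [-1, [0.435, 0.581, 0], [0, 0, 0]],
    [-1, [0.435, 0.581, 0], [0, 0, 0]],
    [-1, [0.435, 0.581, -0.24], [0, 0, 0]],
    [-1, [0.435, 0.581, -0.24], [0, 0, 0]],
    [-1, [0.435, 0.581, -0.24], [0, 0, 0]],
    [-1, [0.435, 0.581, -0.24], [0, 0, 0]],
    [-1, [0.435, 0.581, -0.24], [0, 0, 0]],
    [-1, [0.435, 0.581, -0.24], [0, 0, 0]]
  ]
}}

```text
time: 1.9
eef_pos: [0.4804, -0.0928, 0.0674]
orientation: [0.99, 0.141, -0.0, 0.0]
force: [0.8, 0.4, 0.3]
grip_width: 0.998
gripper_force: 0.0
```

Request:
{"method": "drive_tool", "body": {
  "motion": [
    [-1, [-0.0007, 0.0012, -0.04], [0, 0, 0]],
    [-1, [-0.0007, 0.0012, -0.077], [0, 0, 0]],
    [-1, [-0.0007, 0.0012, -0.077], [0, 0, 0]],
    [-1, [-0.0007, 0.0012, -0.077], [0, 0, 0]],
    [1, [-0.0007, 0.0012, -0.077], [0, 0, 0]],
    [1, [-0.0007, 0.0012, -0.077], [0, 0, 0]],
    [1, [-0.0007, 0.0012, -0.077], [0, 0, 0]],
    [1, [-0.0007, 0.0012, -0.077], [0, 0, 0]],
    [1, [-0.0007, 0.0012, -0.077], [0, 0, 0]],
    [1, [-0.0007, 0.0012, -0.077], [0, 0, 0]]
  ]
}}

```text
time: 2.9
eef_pos: [0.4799, -0.0914, 0.0093]
orientation: [0.99, 0.141, 0.0, 0.0]
force: [-0.9, -0.3, 5.9]
grip_width: 0.654
gripper_force: 30.0
```

Request:
{"method": "drive_tool", "body": {
  "motion": [
    [1, [0, 0, 0.06], [0, 0, 0]],
    [1, [0, 0, 0.12], [0, 0, 0]],
    [1, [0, 0, 0.18], [0, 0, 0]],
    [1, [0.017, 0.05, 0.18], [0, 0, 0]],
    [1, [0.034, 0.1, 0.18], [0, 0, 0]],
    [1, [0.051, 0.15, 0.18], [0, 0, 0]],
    [1, [0.067, 0.2, 0.18], [0, 0, 0]],
    [1, [0.084, 0.25, 0.18], [0, 0, 0]],
    [1, [0.1, 0.3, 0.18], [0, 0, 0]],
    [1, [0.114, 0.35, 0.18], [0, 0, 0]],
    [1, [0.125, 0.39, 0.18], [0, 0, 0]],
    [1, [0.129, 0.408, 0.18], [0, 0, 0]],
    [1, [0.129, 0.408, 0.18], [0, 0, 0]],
    [1, [0.129, 0.408, 0.18], [0, 0, 0]],
    [1, [0.129, 0.408, 0.18], [0, 0, 0]]
  ]
}}

```text
time: 4.4
eef_pos: [0.5763, 0.2133, 0.1439]
orientation: [0.99, 0.141, -0.0, 0.0]
force: [-0.4, 0.1, -3.7]
grip_width: 0.663
gripper_force: 29.9
```

```bash
python3 - <<'E'
from m import *
s=monitor.observe();print({k:np.round(s[k],4) for k in('eef_pos','orientation','force','grip_width','gripper_force','qpos')})
cs=cap('side');ct=cap('top')
a=cv2.resize(cs['img'][150:290,150:300],None,fx=3,fy=3);b=cv2.resize(ct['img'][90:250,100:250],None,fx=2.65,fy=2.65)
h=420;cv2.imwrite('pics/g1.png',np.hstack([a[:h,:,::-1],cv2.resize(b,(380,h))[:,:,::-1]]))
for c in(cs,ct):print(rings(c))
E
```

```text
{'eef_pos': array([0.5763, 0.2133, 0.1439]), 'orientation': array([ 9.901e-01,  1.407e-01, -4.000e-04,  1.000e-04]), 'force': array([-0.3774,  0.0613, -3.7016]), 'grip_width': np.float64(0.6631), 'gripper_force': np.float64(29.9436), 'qpos': array([ 1.6210e-01,  5.7800e-01,  1.2665e+00, -3.0000e-04,  1.2979e+00,
        1.4507e+00])}
[(243.67164179104478, 196.3134328358209, 67.0), (252.45081967213116, 152.327868852459, 122.0), (291.48936170212767, 22.76595744680851, 141.0), (215.57142857142858, 5.428571428571429, 84.0)]
[(355.16923076923075, 198.63076923076923, 130.0), (290.9406779661017, 158.08898305084745, 236.0), (412.0794701986755, 127.71523178807946, 151.0)]
```

View pics/g1.png

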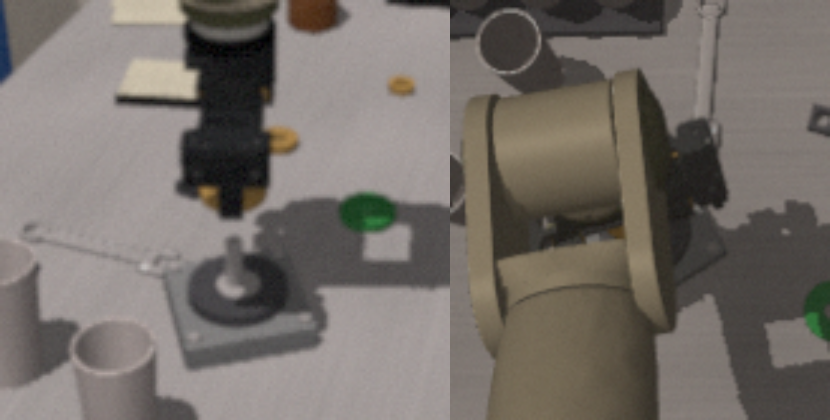

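```bash
python3 - <<'E'
from m import *
c=np.load('side0.npy',allow_pickle=True).item()
g=cv2.cvtColor(c['img'],cv2.COLOR_RGB2GRAY)
V,U=np.mgrid[224:240,220:238];W=bydepth(c,np.stack([U.ravel(),V.ravel()],1))
print(g[224:242,220:238]);print((W[:,2]*1000).round().astype(int).reshape(V.shape))
for u,v,a in rings(c): print(u,v,a,onplane(c,(u,v),.0105)[0].round(4))
E
```

```text
[[146 143 143 143 144 143 145 143 145 143 139 143 144 145 144 145 145 144]
 [145 142 140 145 142 140 143 149 143 143 142 141 143 147 141 141 143 142]
 [142 146 142 140 143 145 145 142 142 143 143 143 143 143 143 142 142 142]
 [144 142 144 142 144 145 142 145 143 142 144 147 145 145 144 142 142 139]
 [140 144 148 144 141 140 147 143 145 141 142 137 146 144 140 144 144 141]
 [145 146 144 144 140 142 145 148 145 145 142 144 143 143 139 143 138 143]
 [144 142 146 139 141 142 146 146 150 144 138 138 143 139 142 141 140 143]
 [145 142 143 142 136 130 142 144 142 129 122 135 141 140 140 140 142 139]
 [139 143 144 139 134 122 119 127 123 108 112 130 139 140 141 141 135 127]
 [145 141 144 141 139 119 109 108 108  96  99 121 130 133 137 136 127 114]
 [142 137 136 127 122 110 110 106 105  91  82  94 104 114 118 117 112 113]
 [129 125 113 101  92  95 107 105 105  95  78  72  72  77  79  84  90  96]
 [100  91  74  74  73  93 104 109 103  93  81  65  62  61  61  65  69  72]
 [ 72  69  67  64  67  89 101 105 105  90  73  63  63  66  65  69  64  66]
 [ 64  64  63  63  70  92 102 106 103  94  80  61 
[... 1072 characters left out ...]
24]
 [  1   0  -1  37  38  74  74  78  75  73  70  37  37  39  38  38  26  28]
 [ 40  37  37  38  38  66  70  71  75  71  66  37  41  39  37  42  40  39]
 [ 37  41  40  39  39  63  65  68  69  66  61  37  40  38  38  39  40  38]
 [ 39  38  38  39  42  62  63  65  65  62  60  40  38  40  37  37  37  37]
 [ 38  39  37  38  40  57  61  60  60  60  57  40  41  37  38  39  36  38]]
285.0980392156863 200.96732026143792 153.0 [ 0.4805 -0.0849  0.0105]
242.40697674418604 196.36046511627907 86.0 [ 0.6262 -0.0692  0.0105]
252.54909090909092 141.21818181818182 275.0 [ 0.721  -0.5173  0.0105]
291.4160583941606 22.78102189781022 137.0 [ 1.2313 -3.9012  0.0105]
215.575 5.175 80.0 [ 2.6578 -5.1368  0.0105]
```

Request:
{"method": "drive_tool", "body": {
  "motion": [
    [1, [0.0005, 0.002, -0.02], [0, 0, 0]],
    [1, [0.0005, 0.002, -0.04], [0, 0, 0]],
    [1, [0.0005, 0.002, -0.052], [0, 0, 0]],
    [1, [0.0005, 0.002, -0.052], [0, 0, 0]],
    [1, [0.0005, 0.002, -0.052], [0, 0, 0]]
  ]
}}

```text
time: 5.0
eef_pos: [0.5771, 0.2159, 0.1055]
orientation: [0.99, 0.141, 0.0, -0.0]
force: [-0.8, 0.1, -1.9]
grip_width: 0.661
gripper_force: 29.9
```

```bash
python3 - <<'E'
from m import *
c=np.load('side0.npy',allow_pickle=True).item()
print(onplane(c,[(227.5,230.7),(227.5,230.2)],.087))
s=monitor.observe();print({k:np.round(s[k],4) for k in('eef_pos','orientation','force','ft_torque')})
E
```

```text
[[0.57589869 0.22123758 0.087     ]
 [0.57662819 0.2191723  0.087     ]]
{'eef_pos': array([0.5771, 0.2159, 0.1055]), 'orientation': array([ 9.900e-01,  1.412e-01,  3.000e-04, -0.000e+00]), 'force': array([-0.8004,  0.1084, -1.8959]), 'ft_torque': array([-0.0071,  0.0073,  0.0213])}
```

Request:
{"method": "drive_tool", "body": {
  "motion": [
    [1, [-0.0005, -0.001, -0.004], [0, 0, 0]],
    [1, [-0.0005, -0.001, -0.007], [0, 0, 0]],
    [1, [-0.0005, -0.001, -0.01], [0, 0, 0]],
    [1, [-0.0005, -0.001, -0.013], [0, 0, 0]],
    [1, [-0.0005, -0.001, -0.015], [0, 0, 0]],
    [1, [-0.0005, -0.001, -0.015], [0, 0, 0]],
    [1, [-0.0005, -0.001, -0.015], [0, 0, 0]]
  ]
}}

```text
time: 5.7
eef_pos: [0.5763, 0.2156, 0.0936]
orientation: [0.99, 0.141, -0.0, -0.0]
force: [-0.6, 1.7, -4.2]
grip_width: 0.657
gripper_force: 29.9
```

Request:
{"method": "drive_tool", "body": {
  "motion": [
    [1, [0, 0.0007, -0.003], [0, 0, 0]],
    [1, [0, 0.0007, -0.006], [0, 0, 0]],
    [1, [0, 0.0007, -0.009], [0, 0, 0]],
    [1, [0, 0.0007, -0.012], [0, 0, 0]],
    [1, [0, 0.0007, -0.012], [0, 0, 0]],
    [1, [0, 0.0007, -0.012], [0, 0, 0]]
  ]
}}

```text
time: 6.3
eef_pos: [0.5765, 0.2159, 0.0847]
orientation: [0.99, 0.141, -0.0, 0.0]
force: [-0.8, 0.5, -2.7]
grip_width: 0.658
gripper_force: 29.9
```

```bash
python3 - <<'E'
from m import *
s=monitor.observe();print({k:np.round(s[k],4) for k in('eef_pos','orientation','force','ft_torque')})
E
```

```text
{'eef_pos': array([0.5765, 0.2159, 0.0847]), 'orientation': array([ 0.99  ,  0.1414, -0.    ,  0.    ]), 'force': array([-0.7722,  0.4752, -2.7392]), 'ft_torque': array([ 0.0071,  0.0233, -0.0135])}
```

Request:
{"method": "drive_tool", "body": {
  "motion": [
    [1, [0, 0, -0.006], [0, 0, 0]],
    [1, [0, 0, -0.012], [0, 0, 0]],
    [1, [0, 0, -0.018], [0, 0, 0]],
    [1, [0, 0, -0.024], [0, 0, 0]],
    [1, [0, 0, -0.03], [0, 0, 0]],
    [1, [0, 0, -0.035], [0, 0, 0]],
    [1, [0, 0, -0.039], [0, 0, 0]],
    [1, [0, 0, -0.042], [0, 0, 0]],
    [1, [0, 0, -0.042], [0, 0, 0]],
    [1, [0, 0, -0.042], [0, 0, 0]]
  ]
}}

```text
time: 7.3
eef_pos: [0.5765, 0.2159, 0.0533]
orientation: [0.99, 0.141, 0.0, -0.0]
force: [-0.2, 0.8, -2.9]
grip_width: 0.662
gripper_force: 29.9
```

Now I'll feel for the seat in 1 mm rows.

Request:
{"method": "drive_tool", "body": {
  "motion": [
    [1, [0, 0, -0.0013], [0, 0, 0]],
    [1, [0, 0, -0.0026], [0, 0, 0]],
    [1, [0, 0, -0.004], [0, 0, 0]],
    [1, [0, 0, -0.004], [0, 0, 0]],
    [1, [0, 0, -0.004], [0, 0, 0]]
  ]
}}

```text
time: 7.8
eef_pos: [0.5765, 0.2159, 0.0502]
orientation: [0.99, 0.141, 0.0, 0.0]
force: [-0.6, -0.2, -2.6]
grip_width: 0.661
gripper_force: 29.9
```

Request:
{"method": "drive_tool", "body": {
  "motion": [
    [1, [0, 0, -0.0007], [0, 0, 0]],
    [1, [0, 0, -0.0013], [0, 0, 0]],
    [1, [0, 0, -0.0013], [0, 0, 0]]
  ]
}}

```text
time: 8.1
eef_pos: [0.5765, 0.216, 0.0494]
orientation: [0.99, 0.141, 0.0, -0.0]
force: [-0.2, 0.7, -1.3]
grip_width: 0.659
gripper_force: 29.9
```

Request:
{"method": "drive_tool", "body": {
  "motion": [
    [1, [0, 0, -0.0007], [0, 0, 0]],
    [1, [0, 0, -0.0007], [0, 0, 0]],
    [1, [0, 0, -0.0007], [0, 0, 0]]
  ]
}}

```text
time: 8.4
eef_pos: [0.5765, 0.2159, 0.0493]
orientation: [0.99, 0.141, 0.0, 0.0]
force: [-3.0, -0.3, 5.6]
grip_width: 0.659
gripper_force: 30.0
```

Request:
{"method": "drive_tool", "body": {
  "motion": [
    [-0.8, [0, 0, -0.0007], [0, 0, 0]],
    [-0.8, [0, 0, 0], [0, 0, 0]],
    [-0.8, [0, 0, 0], [0, 0, 0]],
    [-0.8, [0, 0, 0], [0, 0, 0]],
    [-0.8, [0, 0, 0.03], [0, 0, 0]],
    [-0.8, [0, 0, 0.08], [0, 0, 0]],
    [-0.8, [0, 0, 0.14], [0, 0, 0]],
    [-0.8, [0, 0, 0.16], [0, 0, 0]],
    [-0.8, [0.066, -0.39, 0.16], [0, 0, 0]],
    [-0.8, [0.066, -0.39, 0.16], [0, 0, 0]],
    [-0.8, [0.066, -0.39, 0.16], [0, 0, 0]],
    [-0.8, [0.066, -0.39, 0.16], [0, 0, 0]],
    [-0.8, [0.066, -0.39, 0.16], [0, 0, 0]],
    [-0.8, [0.066, -0.39, 0.16], [0, 0, 0]],
    [-0.8, [0.066, -0.39, 0.16], [0, 0, 0]],
    [-0.8, [0.066, -0.39, 0.015], [0, 0, 0]],
    [-0.8, [0.066, -0.39, 0.015], [0, 0, 0]],
    [-0.8, [0.066, -0.39, 0.015], [0, 0, 0]],
    [-0.8, [0.066, -0.39, 0.015], [0, 0, 0]]
  ]
}}

```text
time: 10.3
eef_pos: [0.6257, -0.0759, 0.0595]
orientation: [0.99, 0.142, -0.001, -0.001]
force: [0.0, 0.6, 0.8]
grip_width: 0.901
gripper_force: 0.0
```

```bash
python3 - <<'E'
from m import *
ct=cap('top');cs=cap('side')
for u,v,a in rings(ct): print(u,v,a,onplane(ct,(u,v),.052)[0].round(4),onplane(ct,(u,v),.012)[0].round(4))
a=cv2.resize(cs['img'][150:290,150:300],None,fx=2.65,fy=3);b=cv2.resize(ct['img'][130:220,130:220],(420,420))
cv2.imwrite('pics/g2.png',np.hstack([a[:,:,::-1],b[:,:,::-1]]))
E
```

```text
356.5833333333333 199.0 72.0 [ 0.5142 -0.2378  0.052 ] [ 0.518  -0.2473  0.012 ]
176.57336343115125 174.74040632054175 443.0 [0.5766 0.2156 0.052 ] [0.5827 0.2225 0.012 ]
411.9349593495935 126.70731707317073 123.0 [ 0.702 -0.39   0.052] [ 0.7126 -0.405   0.012 ]
```

View pics/g2.png

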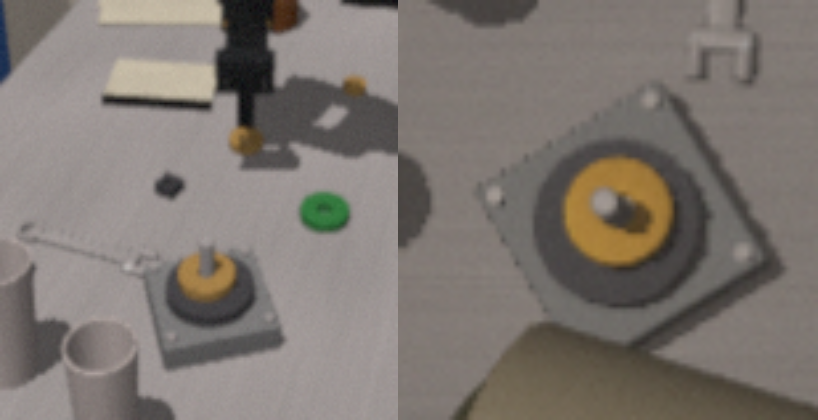

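The wide ring sits flat on the seat with the shaft through it, at crop (620,212). Its top centre measures (0.5766, 0.2156), which agrees with the TCP. Next, the middle ring.

Request:
{"method": "drive_tool", "body": {
  "motion": [
    [-0.8, [0.0007, -0.0013, -0.035], [0, 0, 0]],
    [-0.8, [0.0007, -0.0013, -0.0655], [0, 0, 0]],
    [-0.8, [0.0007, -0.0013, -0.0655], [0, 0, 0]],
    [-0.8, [0.0007, -0.0013, -0.0655], [0, 0, 0]],
    [1, [0.0007, -0.0013, -0.0655], [0, 0, 0]],
    [1, [0.0007, -0.0013, -0.0655], [0, 0, 0]],
    [1, [0.0007, -0.0013, -0.0655], [0, 0, 0]],
    [1, [0.0007, -0.0013, -0.0655], [0, 0, 0]],
    [1, [0.0007, -0.0013, -0.0655], [0, 0, 0]],
    [1, [0.0007, -0.0013, -0.0655], [0, 0, 0]],
    [1, [0.0007, -0.0013, -0.0655], [0, 0, 0]]
  ]
}}

```text
time: 11.5
eef_pos: [0.6266, -0.0775, 0.0112]
orientation: [0.99, 0.141, 0.0, 0.0]
force: [-0.7, 0.6, 5.2]
grip_width: 0.506
gripper_force: 30.0
```

Request:
{"method": "drive_tool", "body": {
  "motion": [
    [1, [0, 0, 0.06], [0, 0, 0]],
    [1, [0, 0, 0.12], [0, 0, 0]],
    [1, [0, 0, 0.16], [0, 0, 0]],
    [1, [-0.008, 0.05, 0.16], [0, 0, 0]],
    [1, [-0.017, 0.1, 0.16], [0, 0, 0]],
    [1, [-0.025, 0.15, 0.16], [0, 0, 0]],
    [1, [-0.034, 0.2, 0.16], [0, 0, 0]],
    [1, [-0.043, 0.25, 0.16], [0, 0, 0]],
    [1, [-0.051, 0.3, 0.16], [0, 0, 0]],
    [1, [-0.06, 0.35, 0.16], [0, 0, 0]],
    [1, [-0.064, 0.38, 0.16], [0, 0, 0]],
    [1, [-0.0663, 0.391, 0.16], [0, 0, 0]],
    [1, [-0.0663, 0.391, 0.16], [0, 0, 0]],
    [1, [-0.0663, 0.391, 0.13], [0, 0, 0]],
    [1, [-0.0663, 0.391, 0.13], [0, 0, 0]],
    [1, [-0.0663, 0.391, 0.13], [0, 0, 0]]
  ]
}}

```text
time: 13.1
eef_pos: [0.577, 0.2145, 0.1084]
orientation: [0.99, 0.141, -0.0, 0.0]
force: [0.2, -0.9, -2.5]
grip_width: 0.504
gripper_force: 30.0
```

Request:
{"method": "drive_tool", "body": {
  "motion": [
    [1, [0, 0.0017, 0], [0, 0, 0]],
    [1, [0, 0.0017, -0.005], [0, 0, 0]],
    [1, [0, 0.0017, -0.01], [0, 0, 0]],
    [1, [0, 0.0017, -0.013], [0, 0, 0]],
    [1, [0, 0.0017, -0.016], [0, 0, 0]],
    [1, [0, 0.0017, -0.019], [0, 0, 0]],
    [1, [0, 0.0017, -0.019], [0, 0, 0]],
    [1, [0, 0.0017, -0.019], [0, 0, 0]]
  ]
}}

```text
time: 13.9
eef_pos: [0.5766, 0.217, 0.094]
orientation: [0.99, 0.141, -0.0, 0.0]
force: [-0.6, -0.2, -2.9]
grip_width: 0.505
gripper_force: 30.0
```

Request:
{"method": "drive_tool", "body": {
  "motion": [
    [1, [0, -0.0013, -0.004], [0, 0, 0]],
    [1, [0, -0.0013, -0.01], [0, 0, 0]],
    [1, [0, -0.0013, -0.016], [0, 0, 0]],
    [1, [0, -0.0013, -0.022], [0, 0, 0]],
    [1, [0, -0.0013, -0.028], [0, 0, 0]],
    [1, [0, -0.0013, -0.033], [0, 0, 0]],
    [1, [0, -0.0013, -0.036], [0, 0, 0]],
    [1, [0, -0.0013, -0.036], [0, 0, 0]],
    [1, [0, -0.0013, -0.036], [0, 0, 0]]
  ]
}}

```text
time: 14.8
eef_pos: [0.5765, 0.216, 0.0668]
orientation: [0.99, 0.141, -0.0, -0.0]
force: [-2.9, 1.1, -4.5]
grip_width: 0.507
gripper_force: 30.0
```

Request:
{"method": "drive_tool", "body": {
  "motion": [
    [1, [-0.0006, 0, -0.0013], [0, 0, 0]],
    [1, [-0.0006, 0, -0.0026], [0, 0, 0]],
    [1, [-0.0006, 0, -0.0035], [0, 0, 0]],
    [1, [-0.0006, 0, -0.0044], [0, 0, 0]],
    [1, [-0.0006, 0, -0.0044], [0, 0, 0]]
  ]
}}

```text
time: 15.3
eef_pos: [0.5765, 0.216, 0.0638]
orientation: [0.99, 0.141, 0.0, 0.0]
force: [-1.7, 1.7, -0.3]
grip_width: 0.504
gripper_force: 30.0
```

Request:
{"method": "drive_tool", "body": {
  "motion": [
    [1, [0, 0, -0.0007], [0, 0, 0]],
    [1, [0, 0, -0.0007], [0, 0, 0]],
    [1, [0, 0, -0.0007], [0, 0, 0]]
  ]
}}

```text
time: 15.6
eef_pos: [0.5764, 0.216, 0.0633]
orientation: [0.99, 0.141, 0.0, 0.0]
force: [-1.1, 1.1, -1.8]
grip_width: 0.503
gripper_force: 30.0
```

Request:
{"method": "drive_tool", "body": {
  "motion": [
    [1, [0, 0, -0.0005], [0, 0, 0]],
    [1, [0, 0, -0.001], [0, 0, 0]],
    [1, [0, 0, -0.001], [0, 0, 0]]
  ]
}}

```text
time: 15.9
eef_pos: [0.5765, 0.216, 0.0632]
orientation: [0.99, 0.141, 0.0, 0.0]
force: [-3.0, 0.4, 4.4]
grip_width: 0.509
gripper_force: 30.0
```

Request:
{"method": "drive_tool", "body": {
  "motion": [
    [-0.6, [0, 0, 0], [0, 0, 0]],
    [-0.6, [0, 0, 0], [0, 0, 0]],
    [-0.6, [0, 0, 0], [0, 0, 0]],
    [-0.6, [0, 0, 0], [0, 0, 0]],
    [-0.6, [0, 0, 0.03], [0, 0, 0]],
    [-0.6, [0, 0, 0.08], [0, 0, 0]],
    [-0.6, [0, 0, 0.14], [0, 0, 0]],
    [-0.6, [-0.0764, -0.613, 0.15], [0, 0, 0]],
    [-0.6, [-0.0764, -0.613, 0.15], [0, 0, 0]],
    [-0.6, [-0.0764, -0.613, 0.15], [0, 0, 0]],
    [-0.6, [-0.0764, -0.613, 0.15], [0, 0, 0]],
    [-0.6, [-0.0764, -0.613, 0.15], [0, 0, 0]],
    [-0.6, [-0.0764, -0.613, 0.15], [0, 0, 0]],
    [-0.6, [-0.0764, -0.613, 0.15], [0, 0, 0]],
    [-0.6, [-0.0764, -0.613, 0.15], [0, 0, 0]],
    [-0.6, [-0.0764, -0.613, 0.15], [0, 0, 0]],
    [-0.6, [-0.0764, -0.613, 0.15], [0, 0, 0]],
    [-0.6, [-0.0764, -0.613, -0.004], [0, 0, 0]],
    [-0.6, [-0.0764, -0.613, -0.004], [0, 0, 0]],
    [-0.6, [-0.0764, -0.613, -0.004], [0, 0, 0]]
  ]
}}

```text
time: 17.9
eef_pos: [0.5172, -0.242, 0.0551]
orientation: [0.99, 0.141, -0.003, -0.003]
force: [0.1, -0.6, 0.9]
grip_width: 0.799
gripper_force: 0.0
```

```bash
python3 - <<'E'
from m import *
ct=cap('top');cs=cap('side')
for u,v,a in rings(ct): print(u,v,a,onplane(ct,(u,v),.058)[0].round(4))
W=bydepth(ct,[(u,v) for v in range(165,188) for u in range(164,192)])
for lo,hi in((.046,.056),(.0585,.070),(.082,.095)):
    k=(W[:,2]>lo)&(W[:,2]<hi);print(k.sum(),W[k].mean(0).round(4))
a=cv2.resize(cs['img'][150:290,150:300],None,fx=2.65,fy=3);b=cv2.resize(ct['img'][130:220,130:220],(420,420))
cv2.imwrite('pics/g3.png',np.hstack([a[:,:,::-1],b[:,:,::-1]]))
print(monitor.observe()['eef_pos'])
E
```

```text
176.6235827664399 174.7482993197279 441.0 [0.5757 0.2144 0.058 ]
412.125 126.35 80.0 [ 0.7014 -0.3882  0.058 ]
162 [0.5714 0.2109 0.0519]
220 [0.5768 0.2132 0.0644]
33 [0.5763 0.215  0.0881]
[ 0.51811398 -0.24252098  0.05713751]
```

View pics/g3.png

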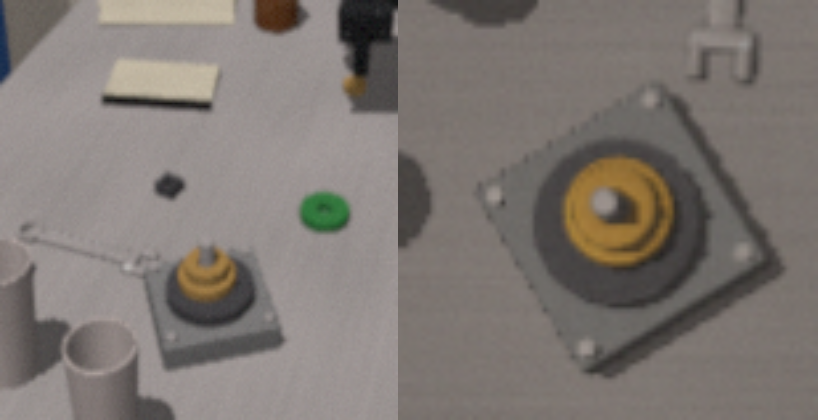

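The middle ring is seated on the wide one, with its top at 0.0644 m and the shaft at crop (605,203). Settling above the narrow ring.

Request:
{"method": "drive_tool", "body": {
  "motion": [
    [-0.6, [0, 0, -0.02], [0, 0, 0]],
    [-0.6, [0, 0, -0.02], [0, 0, 0]],
    [-0.6, [0, 0, -0.02], [0, 0, 0]]
  ]
}}

```text
time: 18.3
eef_pos: [0.5196, -0.2438, 0.0458]
orientation: [0.99, 0.142, 0.001, 0.001]
force: [0.1, -1.2, -0.4]
grip_width: 0.804
gripper_force: 0.0
```

Request:
{"method": "drive_tool", "body": {
  "motion": [
    [-0.6, [-0.0005, 0, -0.03], [0, 0, 0]],
    [-0.6, [-0.0005, 0, -0.046], [0, 0, 0]],
    [-0.6, [-0.0005, 0, -0.046], [0, 0, 0]],
    [-0.6, [-0.0005, 0, -0.046], [0, 0, 0]],
    [1, [-0.0005, 0, -0.046], [0, 0, 0]],
    [1, [-0.0005, 0, -0.046], [0, 0, 0]],
    [1, [-0.0005, 0, -0.046], [0, 0, 0]],
    [1, [-0.0005, 0, -0.046], [0, 0, 0]],
    [1, [-0.0005, 0, -0.046], [0, 0, 0]],
    [1, [-0.0005, 0, -0.046], [0, 0, 0]],
    [1, [-0.0005, 0, -0.046], [0, 0, 0]]
  ]
}}

```text
time: 19.4
eef_pos: [0.5187, -0.2438, 0.0102]
orientation: [0.99, 0.141, 0.0, 0.0]
force: [-0.4, -0.5, 2.6]
grip_width: 0.376
gripper_force: 30.0
```

Request:
{"method": "drive_tool", "body": {
  "motion": [
    [1, [0, 0, 0.06], [0, 0, 0]],
    [1, [0, 0, 0.12], [0, 0, 0]],
    [1, [0, 0, 0.16], [0, 0, 0]],
    [1, [0.007, 0.06, 0.16], [0, 0, 0]],
    [1, [0.015, 0.12, 0.16], [0, 0, 0]],
    [1, [0.022, 0.18, 0.16], [0, 0, 0]],
    [1, [0.03, 0.24, 0.16], [0, 0, 0]],
    [1, [0.037, 0.3, 0.16], [0, 0, 0]],
    [1, [0.045, 0.36, 0.16], [0, 0, 0]],
    [1, [0.052, 0.42, 0.16], [0, 0, 0]],
    [1, [0.06, 0.48, 0.16], [0, 0, 0]],
    [1, [0.067, 0.54, 0.16], [0, 0, 0]],
    [1, [0.073, 0.59, 0.16], [0, 0, 0]],
    [1, [0.0764, 0.613, 0.16], [0, 0, 0]],
    [1, [0.0764, 0.613, 0.16], [0, 0, 0]],
    [1, [0.0764, 0.613, 0.16], [0, 0, 0]],
    [1, [0.0764, 0.613, 0.132], [0, 0, 0]],
    [1, [0.0764, 0.613, 0.132], [0, 0, 0]],
    [1, [0.0764, 0.613, 0.132], [0, 0, 0]],
    [1, [0.0764, 0.613, 0.132], [0, 0, 0]]
  ]
}}

```text
time: 21.4
eef_pos: [0.5764, 0.2153, 0.1099]
orientation: [0.99, 0.141, 0.001, 0.0]
force: [0.1, 0.8, -0.1]
grip_width: 0.375
gripper_force: 30.0
```

Request:
{"method": "drive_tool", "body": {
  "motion": [
    [1, [-0.0005, 0.0007, -0.004], [0, 0, 0]],
    [1, [-0.0005, 0.0007, -0.009], [0, 0, 0]],
    [1, [-0.0005, 0.0007, -0.013], [0, 0, 0]],
    [1, [-0.0005, 0.0007, -0.016], [0, 0, 0]],
    [1, [-0.0005, 0.0007, -0.019], [0, 0, 0]],
    [1, [-0.0005, 0.0007, -0.022], [0, 0, 0]],
    [1, [-0.0005, 0.0007, -0.022], [0, 0, 0]],
    [1, [-0.0005, 0.0007, -0.022], [0, 0, 0]]
  ]
}}

```text
time: 22.2
eef_pos: [0.5756, 0.2166, 0.0926]
orientation: [0.99, 0.141, 0.0, -0.0]
force: [0.7, 0.8, -0.1]
grip_width: 0.375
gripper_force: 30.0
```

Request:
{"method": "drive_tool", "body": {
  "motion": [
    [1, [0.0004, -0.0007, -0.004], [0, 0, 0]],
    [1, [0.0004, -0.0007, -0.008], [0, 0, 0]],
    [1, [0.0004, -0.0007, -0.012], [0, 0, 0]],
    [1, [0.0004, -0.0007, -0.016], [0, 0, 0]],
    [1, [0.0004, -0.0007, -0.019], [0, 0, 0]],
    [1, [0.0004, -0.0007, -0.0205], [0, 0, 0]],
    [1, [0.0004, -0.0007, -0.0205], [0, 0, 0]],
    [1, [0.0004, -0.0007, -0.0205], [0, 0, 0]]
  ]
}}

```text
time: 23.0
eef_pos: [0.5759, 0.216, 0.0772]
orientation: [0.99, 0.141, 0.0, -0.0]
force: [0.8, -0.2, -1.0]
grip_width: 0.372
gripper_force: 30.0
```

Request:
{"method": "drive_tool", "body": {
  "motion": [
    [1, [0, 0, -0.0012], [0, 0, 0]],
    [1, [0, 0, -0.0024], [0, 0, 0]],
    [1, [0, 0, -0.0033], [0, 0, 0]],
    [1, [0, 0, -0.0033], [0, 0, 0]],
    [1, [0, 0, -0.0033], [0, 0, 0]]
  ]
}}

```text
time: 23.5
eef_pos: [0.5759, 0.216, 0.0747]
orientation: [0.99, 0.141, 0.0, -0.0]
force: [-1.5, 1.5, -1.1]
grip_width: 0.378
gripper_force: 30.0
```

Request:
{"method": "drive_tool", "body": {
  "motion": [
    [1, [0, 0, -0.0006], [0, 0, 0]],
    [1, [0, 0, -0.0012], [0, 0, 0]],
    [1, [0, 0, -0.0012], [0, 0, 0]]
  ]
}}

```text
time: 23.8
eef_pos: [0.5759, 0.216, 0.0742]
orientation: [0.99, 0.141, 0.0, 0.0]
force: [-1.4, -0.0, 3.2]
grip_width: 0.375
gripper_force: 30.0
```

Request:
{"method": "drive_tool", "body": {
  "motion": [
    [-0.4, [0, 0, 0], [0, 0, 0]],
    [-0.4, [0, 0, 0], [0, 0, 0]],
    [-0.4, [0, 0, 0], [0, 0, 0]],
    [-0.4, [0, 0, 0], [0, 0, 0]],
    [-0.4, [0, 0, 0], [0, 0, 0]],
    [-0.4, [0, 0, 0.03], [0, 0, 0]],
    [-0.4, [0, 0, 0.08], [0, 0, 0]],
    [-0.4, [0, 0, 0.14], [0, 0, 0]],
    [-0.4, [0, -0.3, 0.16], [0, 0, 0]],
    [-0.4, [0, -0.3, 0.16], [0, 0, 0]],
    [-0.4, [0, -0.3, 0.16], [0, 0, 0]],
    [-0.4, [0, -0.3, 0.16], [0, 0, 0]],
    [-0.4, [0, -0.3, 0.16], [0, 0, 0]],
    [-0.4, [0, -0.3, 0.16], [0, 0, 0]],
    [-0.4, [0, -0.3, 0.16], [0, 0, 0]],
    [-0.4, [0, -0.3, 0.16], [0, 0, 0]]
  ]
}}

```text
time: 25.4
eef_pos: [0.5758, -0.0077, 0.1937]
orientation: [0.99, 0.142, -0.0, -0.0]
force: [0.4, 0.5, -0.6]
grip_width: 0.699
gripper_force: 0.0
```

```bash
python3 - <<'E'
from m import *
ct=cap('top');cs=cap('side')
W=bydepth(ct,[(u,v) for v in range(165,188) for u in range(164,192)])
for lo,hi in((.046,.056),(.0585,.070),(.0715,.0805),(.082,.095)):
    k=(W[:,2]>lo)&(W[:,2]<hi);print(k.sum(),W[k].mean(0).round(4),np.median(W[k,2]).round(4))
a=cv2.resize(cs['img'][150:290,150:300],None,fx=2.65,fy=3);b=cv2.resize(ct['img'][130:220,130:220],(420,420))
cv2.imwrite('pics/g4.png',np.hstack([a[:,:,::-1],b[:,:,::-1]]))
E
```

```text
153 [0.5709 0.2108 0.052 ] 0.0523
112 [0.5757 0.2105 0.0645] 0.0646
110 [0.5768 0.2139 0.0762] 0.0761
35 [0.5762 0.2148 0.0878] 0.0878
```

View pics/g4.png

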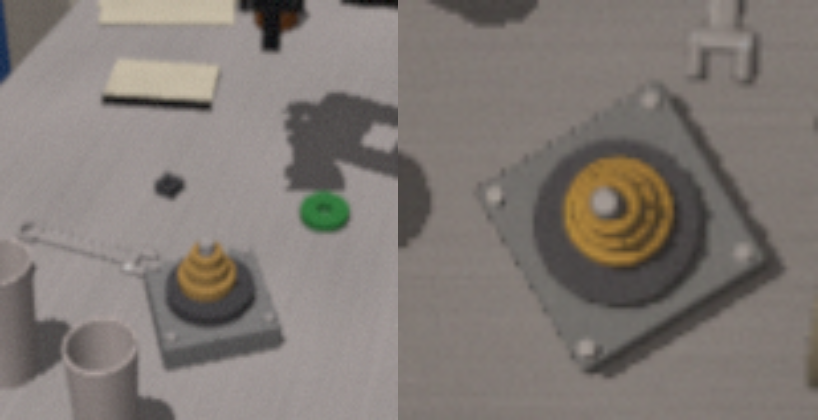

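All three rings are stacked flat around the shaft at crop (605,203). Their tops are at 52, 64 and 76 mm, the shaft tip is up at 88 mm, and the gripper is clear.

```bash
python3 -c "
from cell import ticket
print(ticket.close_job())"
```

```text
the job is handed in; nothing more can be done
None
```

The widest, middle and narrowest spacers are stacked flat on the shaft in that order, the shaft is fully up, the arm is clear, and the job was handed in at about 25 s; no verdict was returned.

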